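# Index the sprout turntable to its next slot

### The job

The sprout-imaging turntable is locked by a spring plunger. Pull the plunger's knob up, turn the turntable counterclockwise (seen from above) to the very next slot of the index plate, and let the pin drop fully home there so that the table is locked again. Feel for the slot gently, without forcing the pin against the plate, then let go of the knob and leave everything else on the bench where it is.

Things in the scene. Friction and masses are not known exactly. Their poses are not given: they have to be found in the camera images.
- stand: The turntable's stand, bolted down: a grey plate 360 x 300 mm, 12 mm thick. Origin on the turntable's axis at bench height; the plate reaches from -160 to +200 mm along its x and +-150 mm along its y. A small fixed camera, 102 mm tall, stands on it at x = 165 mm.
- table_centre (a point): Centre of the turntable's upper face, on its vertical axis, 48 mm above the bench. The turntable is an aluminium disc 176 mm across, 8 mm thick, carrying three small closed dishes of sprouts (tops 66 mm above the bench) and one straight arm, 22 mm wide, that reaches out over the index plate and holds the plunger 116 mm from the axis. The point turns with the table.
- turntable (a joint): Turntable's angle, rad, growing counterclockwise seen from above; 0 at the start, pin in the present slot. Range -1.0 to 1.5. Stiff: 2 to 3 N sideways at the knob, 6 to 9 N while the pin rubs on the plate; stays where left. The next slot lies somewhere between 0.62 and 0.92, the one beyond it 0.48 further on; the previous one at -0.5.
- knob_top (a point): Centre of the top of the plunger's knob, an upright ribbed black cylinder 24 mm across, 30 mm tall, to be gripped from above. With the pin home its top is 86 mm and its underside 56 mm above the bench; below it a collar 18 mm across stands on the arm, whose top is at 48 mm. The point rises with the knob and turns with the table; its x points away from the table's axis.
- plunger (a joint): How far the plunger is pulled up, m: 0 = pin fully home in a slot, 8 mm deep; about 0.008 = pin riding on top of the plate; 0.014 = upper stop. A damped spring pulls it down, about 6 N at 0 and 11 N at 0.014; it does not stay up by itself. Slid over a slot, the pin snaps down and then stops the table with about 1.5 mm of play either way.
- pin: The plunger's steel pin under the knob, 8 mm thick, flat-ended. Origin at the centre of its lower end, 26 mm above the bench when home, 34 mm when riding on the plate. It bends if pressed against the plate or a slot's side with more than 25 N in all (its spring alone presses with about 9 N).
- slot_now (a point): Mouth of the present slot, in the index plate's top face, 34 mm above the bench; fixed. The plate is an arc 98 to 134 mm from the axis. Slots: 11 mm wide along the travel, 14 mm radially, right through. Counterclockwise the arc goes on as an aluminium segment, 0.4 mm higher, clamped where somebody set it by hand; it holds the next slots and its pose is not measured.
- vial: small closed vial, 24 mm across, 42 mm tall, standing on the far part of the stand; origin under its centre
- dish: loose closed Petri dish, 94 mm across, 16 mm tall; origin under its centre
- beaker: glass beaker, 64 mm across, 85 mm tall; origin under its centre
- marker: black marker lying flat, 135 x 14 x 14 mm, long along its x; origin under its centre
- seed_jar: jar, 60 mm across, 80 mm tall; origin under its centre
- spatula: thin lab spatula lying flat, 165 mm long along its x; origin near its middle

How it is judged:
On the way, in this order (a step that is already met when the one before it is completed fails the run):
1. the plunger is pulled up clear of the present slot (value of joint plunger above 0.007 m and value of joint turntable below 0.3 rad), for 0.1 s.
2. the turntable is turned counterclockwise, well away from the present slot, with the plunger still up (value of joint plunger above 0.006 m and value of joint turntable above 0.35 rad), for 0.1 s.
At the end, for the whole second after the job is handed in: the turntable stands at the next slot (0.58 to 0.98 rad counterclockwise from the start, where only that slot can take the pin), at rest, with the pin fully home (plunger pulled by less than 2 mm) (value of joint turntable between 0.58 and 0.98 rad and value of joint plunger below 0.002 m and velocity of joint turntable between -0.05 and 0.05 rad/s); the robot touches nothing.
It fails at once if the pin is pressed against the plate or the side of a slot with more than 25 N (contact force between pin and anything else above 25 N).
It fails at once if a loose thing on the bench is shifted by more than 20 mm (distance of any of vial, dish, beaker, marker, seed_jar, spatula from where it was at the start of the episode above 0.02 m).
It also fails if it takes over 48 s, if anything falls off the work surface, if the arm or the gripper's body presses on something with over 40 N, if the wrist force passes 120 N, or if a joint passes its speed limit or range.

### The arm

A 7-joint arm with a two-finger parallel gripper is mounted at the origin on the work surface. World frame = base frame: x ahead of the robot, y to its left, z up, the work surface at z = 0. Lengths are in m, angles in rad, forces in N, time in s.
With the tool pointing down it reaches from about 0.4 to 0.85 m from the base axis. Payload 4.5 kg.
Tool frame: the origin (TCP) lies at the very end of the fingers, on their centre line; the grasp point (between the pads) lies 19 mm behind it; z points along the fingers, y is the line along which they close (so a half turn about z gives the same grasp; the last joint's range is limited). The gripper opens to 88 mm and grips with 3 to 60 N. Pads are 18 mm wide; open, the fingers measure 123 mm over their backs; the gripper's body (75 mm by 187 mm) begins 45 mm behind the grasp point.
Start: joints at [-1.08, 0.689, -0.195, 1.565, 0.157, 0.902, -0.215], TCP at [0.276, 0.561, 0.216] pointing down, gripper open.
Joint ranges: [-3.01, 3.01], [-0.46, 2.08], [-1.47, 1.51], [0.13, 2.56], [-1, 4.14], [0.04, 2.09], [-2.66, 2.66]. Speed limits (rad/s): [2.57, 2.57, 3.14, 3.14, 3.14, 3.14, 3.14].

### API

Orientations are given as a unit quaternion [x, y, z, w].
In Python, from plant import r gives the robot as it stands. The module is installed in compiled form; this text tells all that it offers.
- The arm moves only by the tool step_arm, never from a script. Its argument "increments" is a list of rows, each a list of 2 entries, a list of its own where there are three numbers: the shift along the world's x, y, z in cm, then the turn, a rotation vector about the world's x, y, z in degrees. A call has exactly 10 rows; each row shifts and turns the commanded pose from where the row before left it; what a row does not reach is not made up. A row lasts 1/10 s, in which the tool goes at most 50 mm and 8.59 degrees, less where a joint would pass 70% of its speed; a pose out of reach is approached as far as the arm can. A call is refused whole if a number of a shift passes 5 or a number of a turn 8.59, either way. A call with a gripper value outside its range is refused whole. "fingers" is the opening, from 0 (shut) to 1 (fully open), set as the call begins (left out, the last holds). The fingers move at their own pace and stop on an object; "grip_force" is the grip in N (left out, the last holds). Time passes only in rows, so rows that do not move let the fingers close, or fill a call up. It gives the time, the measured TCP pose, the force, the opening and the grip force at its end, in the units of the state.
- r.get_state(): the state, without advancing time (a new reading comes with each control period).
- r.snapshot(name): name is "scene" or "top" or "wrist"; returns (picture, depth): 384x512x3 uint8, red, green, blue; 384x512 float32, m along the optical axis (not along the pixel's ray), 0 where there is no reading.
- r.calibration(name): a dict with "fov_y" (degrees; the focal length in pixels is half the picture's height over the tangent of half this angle, whatever the lens; pixels are square), "cx", "cy" (the principal point, pixels), "R" (3x3) and "t" (3): a world point X has camera coordinates R X + t. Camera axes: x right, y down, z forward; pixel columns grow to the right and rows downward; lengths in m; the calibration is good to about 2 mm. A picture is of the moment at which its call begins: read the wrist's pose just before it. calibration takes no time and is no camera call; for the wrist camera it gives the pose at the moment of the call.
- r.finish_job(): hands the job in; it is judged then, once.
The state is a dict: "clock": time; "q": joint angles; "qd": joint speeds; "joint_torque": joint torques, N m; "tool_pos": TCP position; "eef_rot": TCP orientation; "contact_force": force on the tool from outside, world axes, zero at the start; "moment": the same for the moment, N m; "opening": opening from 0.0 (shut) to 1.0 (fully open); "finger_force": force on a finger pad.
Only numpy, scipy, OpenCV 4.12 (cv2) and the standard library are available. Lean on these libraries where they do the work, as an engineer would, in place of code of your own. Each camera call takes 0.05 s, during which the arm holds its last target. There are 200 camera calls.

## Working session

There is one attempt and no reset: what is moved stays moved. The work goes in short steps, Python scripts to look and compute and a tool call to move; the robot and the scene stay as the last step left them, time stands still between calls to the robot, and variables do not carry over. Pictures are saved under pics/ and viewed, at most 10 in all, crops included, and the job is handed in when it is done.

Besides the shell and the picture viewer there is one more tool, called after "Emit:" as name(argument=value, ...) on one line, values as JSON. step_arm: Moves the arm, as the interface text tells. Its arguments: {"type":"object","properties":{"increments":{"type":"array","items":{"type":"array"}},"fingers":{"type":"number"},"grip_force":{"type":"number"}},"required":["increments"]}

```bash
mkdir -p pics; python3 - <<'E'
from plant import r
import cv2,numpy as np
s=r.get_state();print(s)
for n in("scene","top"):
    c=r.calibration(n);print(n,c)
    p,d=r.snapshot(n);np.savez(n,p=p,d=d,**{k:np.array(v) for k,v in c.items()})
    cv2.imwrite(f"pics/{n}0.png",p[:,:,::-1])
E
```

```text
{'clock': 0.0, 'q': array([-1.08017885,  0.69000896, -0.19453598,  1.56631736,  0.15729862,
        0.90248378, -0.2151021 ]), 'qd': array([ 6.60998033e-04, -1.37072345e-03, -1.58390674e-03,  1.33174696e-03,
        6.56649414e-05, -8.16591838e-04,  3.22114466e-04]), 'joint_torque': array([-5.97078324e-04, -5.27569556e+01, -1.26693103e+00, -1.53432727e+01,
       -5.26281714e-02,  6.85864637e-03,  1.73814083e-04]), 'tool_pos': array([0.27542706, 0.56030411, 0.21530214]), 'eef_rot': array([ 2.26381446e-01,  9.74038299e-01, -8.99647017e-04, -1.51750721e-04]), 'contact_force': array([0.35790364, 0.61357502, 0.26416291]), 'moment': array([ 0.05707188,  0.01572591, -0.0233131 ]), 'finger_force': 0.0, 'opening': 1.0028208835670527}
scene {'fov_y': 47.22974703582495, 'cx': 262.7352347998497, 'cy': 195.14222906035747, 'R': array([[ 0.66870894,  0.74346554,  0.00934636],
       [ 0.49709343, -0.43769127, -0.7492159 ],
       [-0.55292538,  0.50565339, -0.6622599 ]]), 't': array([-0.43183466, -0.19884015,  1.2520118 ])}
top {'fov_y': 49.401827644847444, 'cx': 253.59047730244356, 'cy': 193.5113938556858, 'R': array([[ 0.01016738, -0.99917622, -0.03928749],
       [-0.98678686, -0.00367218, -0.16198215],
       [ 0.16170444,  0.04041531, -0.9860113 ]]), 't': array([0.06501564, 0.57648851, 0.87154053])}
```

View pics/top0.png

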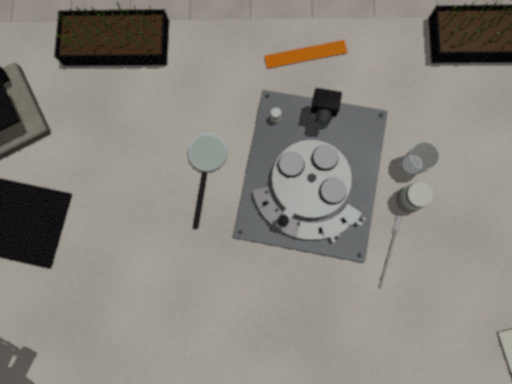

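View pics/scene0.png

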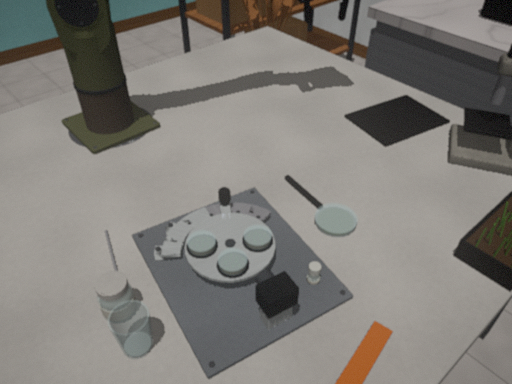

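The top view shows the disc centred near (312,178) and the knob at (283,221). The aluminium segment runs right from about (305,230) to (360,215). Loose items are well clear of the knob's path.

```bash
cat >h.py <<'E'
import numpy as np,cv2
def load(n): return dict(np.load(n+".npz"))
def ray(c,u,v,z):
    f=192/np.tan(np.radians(float(c['fov_y']))/2)
    R,t=c['R'],c['t'];o=-R.T@t
    d=R.T@np.array([(u-c['cx'])/f,(v-c['cy'])/f,1.]);return o+d*(z-o[2])/d[2]
def cloud(c):
    f=192/np.tan(np.radians(float(c['fov_y']))/2)
    v,u=np.mgrid[:384,:512];d=c['d']
    P=np.stack([(u-c['cx'])/f*d,(v-c['cy'])/f*d,d],-1)
    return (P-c['t'])@c['R']
E
python3 - <<'E'
from h import *
for n in("top","scene"):
    c=load(n);P=cloud(c);g=c['p'].mean(2)
    C=ray(c,312,178,.048) if n=="top" else ray(c,230,243,.048)
    near=np.hypot(*(P[...,:2]-C[:2]).transpose(2,0,1))<.16
    m=near&(abs(P[...,2]-.048)<.006)
    A=ray(c,312,178,.048) 
    print(n,C, m.sum())
    # disc outline: bright pixels, hough-free: circle-fit of dishes+disc points within 100mm
    k=near&(P[...,2]>.074)&(g<60); print("knob",P[k].mean(0) if k.any() else 0,k.sum(),P[k].max(0),P[k].min(0))
    # dark knob pixels -> blob
    uv=np.argwhere(k).mean(0)[::-1];print(uv,ray(c,*uv,.086))
    np.save(n+"P",P)
    m2=m|(near&(P[...,2]>.058)&(P[...,2]<.072)&(g>90))
    pic=cv2.resize(c['p'][60:270,220:400] if n=="top" else c['p'][170:330,120:330],None,fx=3.6,fy=3.6,interpolation=cv2.INTER_CUBIC)
    cv2.imwrite(f"pics/{n}c.png",pic[:,:,::-1][:600])
E
```

```text
top [ 0.61121931 -0.05953002  0.048     ] 3444
knob [ 0.71383222 -0.06882159  0.09330152] 535 [0.77070146 0.01787291 0.1050796 ] [ 0.50389161 -0.11365907  0.07421303]
[317.71962617 127.10280374] [ 0.71538868 -0.06935736  0.086     ]
scene [ 0.61113656 -0.05511615  0.048     ] 3232
knob [ 0.70269762 -0.06685252  0.09517054] 395 [0.77058958 0.01543813 0.10446341] [ 0.50782922 -0.11440515  0.07415488]
[258.48101266 261.05316456] [ 0.70557133 -0.06492627  0.086     ]
```

View pics/topc.png

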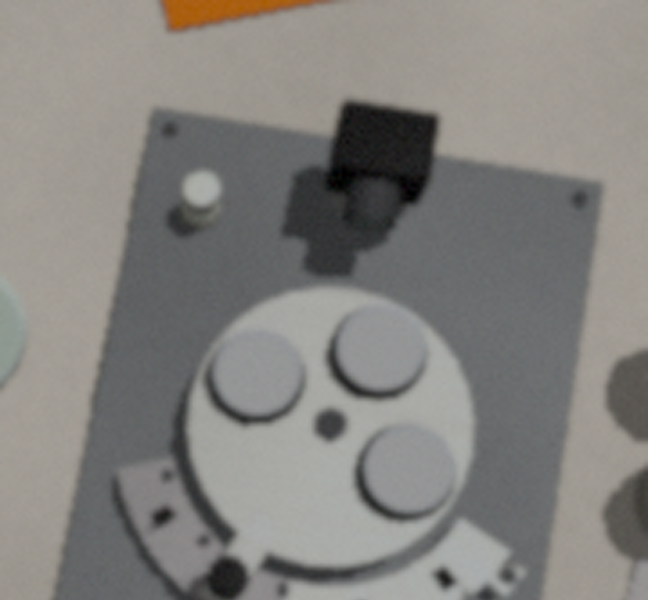

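The crop shows the hub at full-image (311.7,177.8), the knob at about (283,220), and the second segment slot at (344,220). The first segment slot is cut off at the bottom of the crop.

```bash
python3 - <<'E'
from h import *
from scipy.optimize import least_squares
C0=np.array([.611,-.057])
for n in("top","scene"):
    c=load(n);P=np.load(n+"P.npy");g=c['p'].mean(2)
    rr=np.hypot(*(P[...,:2]-C0).transpose(2,0,1))
    m=((rr<.1)&(P[...,2]>.041)).astype(np.uint8)
    ct=max(cv2.findContours(m,0,1)[0],key=cv2.contourArea)[:,0]
    Q=np.array([ray(c,u,v,.048)[:2] for u,v in ct])
    s=least_squares(lambda x:np.hypot(*(Q-x[:2]).T)-x[2],[*C0,.088],loss='soft_l1',f_scale=.001).x
    k=(rr>.095)&(rr<.14)&(P[...,2]>.070)&(g<70)&(P[...,0]<.60)
    T=P[k&(P[...,2]>.083)]
    uv=np.argwhere(k&(P[...,2]>.083)).mean(0)[::-1]
    K=ray(c,*uv,.086)
    print(n,"disc",s,"knob",K,T.mean(0),len(T),"r",np.hypot(*(K[:2]-s[:2])),np.degrees(np.arctan2(*(K[:2]-s[:2])[::-1])))
    if n=="top":
        a0=np.arctan2(*(K[:2]-s[:2])[::-1])
        W=np.full((200,600),0,np.float32);mx=W.copy();my=W.copy()
        f=192/np.tan(np.radians(float(c['fov_y']))/2)
        # dark samples at r 110..122 vs angle on plate
        for a in np.arange(-.6,1.6,.03):
            vals=[]
            for R_ in(.112,.116,.120):
                X=np.array([*(s[:2]+R_*np.array([np.cos(a0+a),np.sin(a0+a)])),.034]);p=c['R']@X+c['t']
                vals.append(g[int(round(p[1]/p[2]*f+c['cy'])),int(round(p[0]/p[2]*f+c['cx']))])
            print(round(a,2),np.round(vals).astype(int),end='; ')
        pic=cv2.resize(c['p'][175:260,235:385],None,fx=5,fy=5,interpolation=cv2.INTER_CUBIC)
        cv2.imwrite("pics/topd.png",pic[:,:,::-1])
E
```

```text
top disc [ 0.6115981  -0.05749232  0.08670564] knob [0.5142708  0.00649856 0.086     ] [0.51430922 0.00649024 0.08567811] 78 r 0.116479344761613 146.67582817289474
-0.6 [132 131 130]; -0.57 [125 123 130]; -0.54 [103  88  98]; -0.51 [36 34 48]; -0.48 [67 44 71]; -0.45 [ 95 101 100]; -0.42 [134 132 135]; -0.39 [135 138 136]; -0.36 [138 135 135]; -0.33 [137 137 136]; -0.3 [136 136 136]; -0.27 [138 137 137]; -0.24 [139 137 136]; -0.21 [135 137 136]; -0.18 [134 137 135]; -0.15 [125 131 117]; -0.12 [ 91 108  75]; -0.09 [42 58 52]; -0.06 [26 32 41]; -0.03 [31 33 27]; 0.0 [30 32 26]; 0.03 [38 30 26]; 0.06 [41 41 39]; 0.09 [71 91 93]; 0.12 [121 116 134]; 0.15 [140 139 138]; 0.18 [142 142 139]; 0.21 [141 139 139]; 0.24 [138 137 136]; 0.27 [137 137 139]; 0.3 [137 137 139]; 0.33 [144 153 146]; 0.36 [164 164 164]; 0.39 [166 163 166]; 0.42 [167 169 164]; 0.45 [169 168 167]; 0.48 [169 169 167]; 0.51 [168 167 169]; 0.54 [168 168 169]; 0.57 [169 169 169]; 0.6 [169 169 168]; 0.63 [168 168 169]; 0.66 [169 169 168]; 0.69 [150 154 157]; 0.72 [109 115  80]; 0.75 [61 28 58]; 0.78 [ 88 103  87]; 0.81 [159 149 164]; 0.84 [167 168 169]; 0.87 [170 170 169]; 0.9 [170 169 170]; 0.93 [171 169 170]; 0.96 [171 171 170]; 0.99 [170 170 169]; 1.02 [169 169 168]; 1.05 [169 169 170]; 1.08 [171 170 170]; 1.11 [170 170 169]; 1.14 [170 170 170]; 1.17 [165 161 158]; 1.2 [ 92  76 112]; 1.23 [51 32 72]; 1.26 [87 83 72]; 1.29 [149 150 156]; 1.32 [169 170 170]; 1.35 [171 171 172]; 1.38 [171 172 170]; 1.41 [171 172 170]; 1.44 [170 170 170]; 1.47 [169 171 171]; 1.5 [170 170 170]; 1.53 [166 162 166]; 1.56 [142 132 143]; 1.59 [108 110 109]; scene disc [ 0.61381545 -0.05849664  0.08793642] knob [0.51824887 0.00437406 0.086     ] [0.51802758 0.00453772 0.0857848 ] 65 r 0.11439272247811882 146.66014904753507
```

View pics/topd.png

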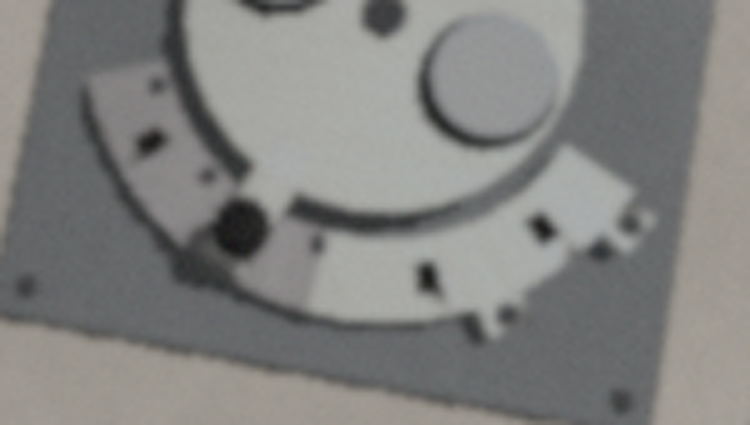

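Seen from above, the next slot is at about 0.75 rad (dark dip at 0.75; the previous slot reads −0.5, as stated). The knob is near (0.516, 0.0055), at 146.7° about the axis. I'll fly above it with the fingers closing tangentially (turn of −7°).

Emit:
step_arm(increments=[[[1.2,-2.8,0],[0,0,-0.4]],[[1.2,-2.8,0],[0,0,-0.4]],[[1.2,-2.8,0],[0,0,-0.4]],[[1.2,-2.8,0],[0,0,-0.4]],[[1.2,-2.8,0],[0,0,-0.4]],[[1.2,-2.8,0],[0,0,-0.4]],[[1.2,-2.8,0],[0,0,-0.4]],[[1.2,-2.8,0],[0,0,-0.4]],[[1.2,-2.8,0],[0,0,-0.4]],[[1.2,-2.8,0],[0,0,-0.4]]], fingers=0.7)

```text
clock: 1.1
tool_pos: [0.3959, 0.2796, 0.2159]
eef_rot: [0.26, 0.966, -0.0, -0.0]
contact_force: [0.1, 0.5, -0.2]
opening: 0.7
finger_force: 0.0
```

Emit:
step_arm(increments=[[[1.2,-2.8,0],[0,0,-0.4]],[[1.2,-2.8,0],[0,0,-0.4]],[[1.2,-2.8,0],[0,0,-0.4]],[[1.2,-2.8,0],[0,0,-0.4]],[[1.2,-2.8,0],[0,0,-0.4]],[[1.2,-2.8,0],[0,0,-0.4]],[[1.2,-2.8,0],[0,0,-0.4]],[[1.2,-2.8,0],[0,0,-0.3]],[[1.2,-2.6,0],[0,0,0]],[[1.2,-2.5,0],[0,0,0]]])

```text
clock: 2.1
tool_pos: [0.5157, 0.0045, 0.2159]
eef_rot: [0.287, 0.958, -0.0, -0.0]
contact_force: [-0.1, 0.1, -0.4]
opening: 0.704
finger_force: 0.0
```

```bash
python3 - <<'E'
from h import *
from plant import r
s=r.get_state();c=r.calibration("wrist");p,d=r.snapshot("wrist")
np.savez("wrist",p=p,d=d,**{k:np.array(v) for k,v in c.items()})
print(s['clock'],s['tool_pos'],s['eef_rot'],s['contact_force'])
cv2.imwrite("pics/w0.png",p[:,:,::-1])
c=load("wrist");P=cloud(c);g=p.mean(2)
rr=np.hypot(P[...,0]-.516,P[...,1]-.0055)
k=(rr<.025)&(abs(P[...,2]-.086)<.005)&(g<80);uv=np.argwhere(k).mean(0)[::-1]
print(k.sum(),uv,P[k].mean(0),ray(c,*uv,.086))
E
```

```text
2.1 [0.51572107 0.004526   0.21589068] [ 2.86534345e-01  9.58069902e-01 -1.39236317e-04 -3.35908361e-04] [-0.05404403  0.14202391 -0.44829206]
307 [259.37785016 176.14983713] [0.51506973 0.00768728 0.08556464] [0.51494718 0.00776427 0.086     ]
```

View pics/w0.png

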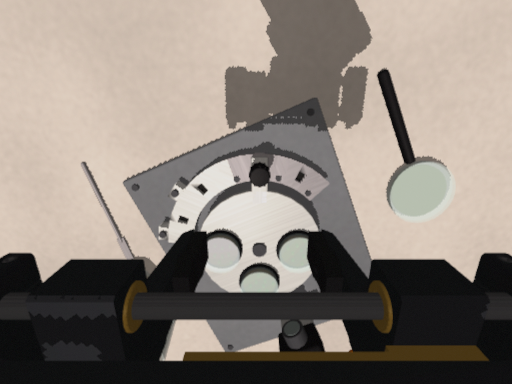

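The wrist view shows the knob at (259,176), i.e. about (0.515, 0.0075). Averaged over the three views it is (0.5155, 0.0065). Nothing stands in the fingers' way, so I descend and grip.

Emit:
step_arm(increments=[[[0,0.2,-1.5],[0,0,0]],[[0,0,-2],[0,0,0]],[[0,0,-2],[0,0,0]],[[0,0,-2],[0,0,0]],[[0,0,-2],[0,0,0]],[[0,0,-2],[0,0,0]],[[0,0,-1.5],[0,0,0]],[[0,0,-1.5],[0,0,0]],[[0,0,-0.8],[0,0,0]],[[0,0,-0.3],[0,0,0]]])

```text
clock: 3.15
tool_pos: [0.5151, 0.0081, 0.0594]
eef_rot: [0.286, 0.958, -0.0, -0.001]
contact_force: [0.4, -1.0, 0.6]
opening: 0.7
finger_force: 0.0
```

Emit:
step_arm(increments=[[[0,0,0],[0,0,0]],[[0,0,0],[0,0,0]],[[0,0,0],[0,0,0]],[[0,0,0],[0,0,0]],[[0,0,0],[0,0,0]],[[0,0,0],[0,0,0]],[[0,0,0],[0,0,0]],[[0,0,0],[0,0,0]],[[0,0,0],[0,0,0]],[[0,0,0],[0,0,0]]], fingers=0.4, grip_force=20)

```text
clock: 4.15
tool_pos: [0.5156, 0.008, 0.0601]
eef_rot: [0.286, 0.958, 0.0, -0.0]
contact_force: [-0.6, -0.2, -0.4]
opening: 0.398
finger_force: 0.0
```

```bash
cat >look.py <<'E'
from h import *
from plant import r
import sys
s=r.get_state();c=r.calibration("wrist");p,d=r.snapshot("wrist")
np.savez("wrist",p=p,d=d,**{k:np.array(v) for k,v in c.items()})
print(s['clock'],s['tool_pos'],s['contact_force'],s['opening'],s['finger_force'])
if len(sys.argv)>1: cv2.imwrite(sys.argv[1],p[:,:,::-1])
c=load("wrist");P=cloud(c);g=p.mean(2);x,y=s['tool_pos'][:2]
k=(np.hypot(P[...,0]-x,P[...,1]-y)<.02)&(P[...,2]>.07)&(P[...,2]<.115)&(g<110)
if k.sum():
    z=np.percentile(P[k][:,2],[10,50,90]);uv=np.argwhere(k).mean(0)[::-1];print(k.sum(),uv,P[k].mean(0),z)
E
python3 look.py pics/w1.png
```

```text
4.15 [0.5156303  0.0079769  0.06011712] [-0.59479124 -0.22519706 -0.42528904] 0.3979207421481217 0.0
1939 [257.4765343  246.80814853] [0.51395447 0.00889977 0.08810069] [0.07769488 0.08581174 0.10464632]
```

View pics/w1.png

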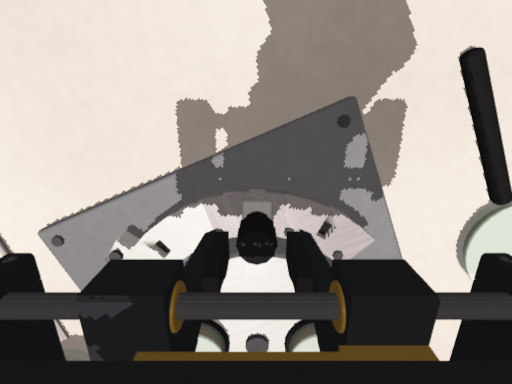

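The knob is centred between the fingers: knob at column 257, fingers at 208 and 308. I close gently first, to spare the pin.

Emit:
step_arm(increments=[[[0,0,0],[0,0,0]],[[0,0,0],[0,0,0]],[[0,0,0],[0,0,0]],[[0,0,0],[0,0,0]],[[0,0,0],[0,0,0]],[[0,0,0],[0,0,0]],[[0,0,0],[0,0,0]],[[0,0,0],[0,0,0]],[[0,0,0],[0,0,0]],[[0,0,0],[0,0,0]]], fingers=0.1, grip_force=12)

```text
clock: 5.2
tool_pos: [0.5156, 0.0078, 0.0601]
eef_rot: [0.286, 0.958, -0.0, -0.0]
contact_force: [-0.1, -1.0, -0.3]
opening: 0.257
finger_force: 12.0
```

Emit:
step_arm(increments=[[[0,0,0],[0,0,0]],[[0,0,0],[0,0,0]],[[0,0,0.15],[0,0,0]],[[0,0,0.15],[0,0,0]],[[0,0,0.2],[0,0,0]],[[0,0,0.2],[0,0,0]],[[0,0,0.2],[0,0,0]],[[0,0,0.2],[0,0,0]],[[0,0,0],[0,0,0]],[[0,0,0],[0,0,0]]], grip_force=30)

```text
clock: 6.2
tool_pos: [0.5155, 0.0079, 0.0711]
eef_rot: [0.286, 0.958, -0.0, -0.0]
contact_force: [1.2, -1.2, -9.8]
opening: 0.245
finger_force: 30.0
```

```bash
python3 look.py; python3 - <<'E'
import numpy as np
C=np.array([.6125,-.0574]);
from plant import r
p=r.get_state()['tool_pos'];v=p[:2]-C
print(np.hypot(*v),np.degrees(np.arctan2(v[1],v[0])))
rot=lambda a:np.array([[np.cos(a),-np.sin(a)],[np.sin(a),np.cos(a)]])
q=[rot(a)@v for a in np.linspace(0,.68,21)]
print(np.round(np.diff(q,axis=0)*100,2).tolist())
E
```

```text
6.2 [0.51548902 0.00789378 0.07108922] [ 1.22808175 -1.19348826 -9.84532031] 0.24511870793392507 29.997909665107727
2197 [257.52253072 240.57760583] [0.51188511 0.01014546 0.0958813 ] [0.08097141 0.09646747 0.11001642]
0.1169305087027816 146.06670816951836
[[-0.22, -0.33], [-0.2, -0.34], [-0.19, -0.35], [-0.18, -0.35], [-0.17, -0.36], [-0.16, -0.37], [-0.14, -0.37], [-0.13, -0.38], [-0.12, -0.38], [-0.11, -0.38], [-0.09, -0.39], [-0.08, -0.39], [-0.07, -0.39], [-0.05, -0.39], [-0.04, -0.4], [-0.03, -0.4], [-0.01, -0.4], [0.0, -0.4], [0.01, -0.4], [0.03, -0.4]]
```

The downward pull of 9.8 N matches about 11 mm of lift, clear of the slot. Next I turn about 0.34 rad per call.

Emit:
step_arm(increments=[[[-0.22,-0.33,0],[0,0,1.95]],[[-0.2,-0.34,0],[0,0,1.95]],[[-0.19,-0.35,0],[0,0,1.95]],[[-0.18,-0.35,0],[0,0,1.95]],[[-0.17,-0.36,0],[0,0,1.95]],[[-0.16,-0.37,0],[0,0,1.95]],[[-0.14,-0.37,0],[0,0,1.95]],[[-0.13,-0.38,0],[0,0,1.95]],[[-0.12,-0.38,0],[0,0,1.95]],[[-0.11,-0.38,0],[0,0,1.95]]])

```text
clock: 7.25
tool_pos: [0.4996, -0.0284, 0.0712]
eef_rot: [0.118, 0.993, 0.0, 0.0]
contact_force: [3.1, 1.5, -10.6]
opening: 0.244
finger_force: 30.0
```

Emit:
step_arm(increments=[[[-0.09,-0.39,0],[0,0,1.95]],[[-0.08,-0.39,0],[0,0,1.95]],[[-0.07,-0.39,0],[0,0,1.95]],[[-0.05,-0.39,0],[0,0,1.95]],[[-0.04,-0.4,0],[0,0,1.95]],[[-0.03,-0.4,0],[0,0,1.95]],[[-0.01,-0.4,0],[0,0,1.95]],[[0,-0.4,0],[0,0,1.95]],[[0.01,-0.4,0],[0,0,1.95]],[[0.03,-0.4,0],[0,0,1.95]]])

```text
clock: 8.25
tool_pos: [0.4965, -0.0679, 0.0712]
eef_rot: [-0.051, 0.999, 0.0, 0.0]
contact_force: [3.6, 2.4, -10.0]
opening: 0.249
finger_force: 30.0
```

```bash
python3 look.py pics/w2.png; python3 - <<'E'
import numpy as np
from h import *
c=load("wrist");P=cloud(c);g=c['p'].mean(2)
C=np.array([.6125,-.0574])
from plant import r
p=r.get_state()['tool_pos'];v=p[:2]-C
print(np.hypot(*v),np.degrees(np.arctan2(v[1],v[0]))-146.07)
f=192/np.tan(np.radians(float(c['fov_y']))/2)
# plate brightness vs angle (from start) at two radii
for a in np.arange(-.6,1.5,.03):
    t=np.radians(146.4)+a;o=[]
    for R_ in(.113,.119):
        X=np.array([*(C+R_*np.array([np.cos(t),np.sin(t)])),.0343]);q=c['R']@X+c['t'];u,w=q[:2]/q[2]*f+[c['cx'],c['cy']]
        o.append(int(g[int(w),int(u)]) if 0<=u<512 and 0<=w<384 else -1)
    print(round(a,2),o,end='; ')
E
```

```text
8.25 [ 0.49653144 -0.06790248  0.07120038] [  3.57487362   2.44800215 -10.00974822] 0.2485845993321289 29.99682515859604
2200 [257.71090909 240.63363636] [ 0.49227174 -0.06822324  0.09589748] [0.08064263 0.0966245  0.1099143 ]
0.1164198419534444 -320.4262734877774
-0.6 [20, 20]; -0.57 [20, 20]; -0.54 [21, 20]; -0.51 [20, 19]; -0.48 [20, 22]; -0.45 [20, 21]; -0.42 [20, 21]; -0.39 [21, 19]; -0.36 [21, 20]; -0.33 [21, 21]; -0.3 [19, 19]; -0.27 [21, 168]; -0.24 [115, 186]; -0.21 [181, 188]; -0.18 [182, 178]; -0.15 [181, 181]; -0.12 [181, 180]; -0.09 [181, 181]; -0.06 [176, 176]; -0.03 [134, 136]; 0.0 [50, 42]; 0.03 [33, 40]; 0.06 [182, 175]; 0.09 [178, 94]; 0.12 [184, 93]; 0.15 [182, 97]; 0.18 [187, 99]; 0.21 [182, 142]; 0.24 [183, 97]; 0.27 [182, 96]; 0.3 [181, 92]; 0.33 [218, 121]; 0.36 [119, 121]; 0.39 [123, 119]; 0.42 [123, 120]; 0.45 [123, 123]; 0.48 [123, 123]; 0.51 [123, 123]; 0.54 [121, 122]; 0.57 [110, 114]; 0.6 [43, 125]; 0.63 [45, 125]; 0.66 [37, 105]; 0.69 [39, 106]; 0.72 [45, 122]; 0.75 [72, 123]; 0.78 [89, 21]; 0.81 [126, 124]; 0.84 [120, 120]; 0.87 [121, 122]; 0.9 [124, 124]; 0.93 [121, 124]; 0.96 [126, 124]; 0.99 [120, 120]; 1.02 [121, 122]; 1.05 [123, 123]; 1.08 [124, 124]; 1.11 [122, 218]; 1.14 [218, 236]; 1.17 [236, 238]; 1.2 [38, 39]; 1.23 [24, 34]; 1.26 [107, 106]; 1.29 [234, 235]; 1.32 [236, 236]; 1.35 [236, 236]; 1.38 [235, 237]; 1.41 [236, 237]; 1.44 [232, 232]; 1.47 [236, 234];
```

View pics/w2.png

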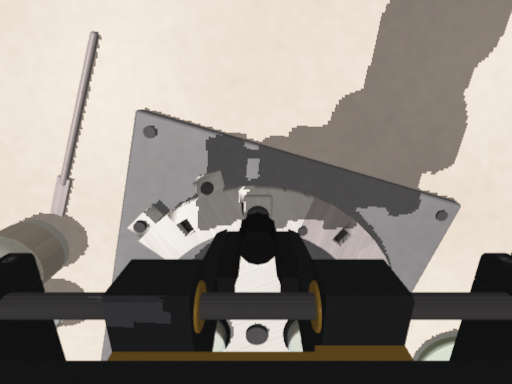

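Now at 0.69 rad. The far slot shows at about 1.225 in this view, so the next one lies at about 0.74. I creep to about 0.715 and lower the pin to just above the plate.

Emit:
step_arm(increments=[[[0.01,-0.1,0],[0,0,0.5]],[[0.01,-0.1,0],[0,0,0.5]],[[0.01,-0.08,0],[0,0,0.4]],[[0,0,-0.05],[0,0,0]],[[0,0,-0.05],[0,0,0]],[[0,0,-0.05],[0,0,0]],[[0,0,-0.04],[0,0,0]],[[0,0,-0.02],[0,0,0]],[[0,0,0],[0,0,0]],[[0,0,0],[0,0,0]]])

```text
clock: 9.3
tool_pos: [0.4968, -0.0705, 0.0691]
eef_rot: [-0.062, 0.998, -0.0, 0.0]
contact_force: [4.5, 2.3, -10.1]
opening: 0.247
finger_force: 30.0
```

Emit:
step_arm(increments=[[[0,0,-0.02],[0,0,0]],[[0,0,-0.02],[0,0,0]],[[0,0,0],[0,0,0]],[[0,0,0],[0,0,0]],[[0,0,0],[0,0,0]],[[0,0,0],[0,0,0]],[[0,0,0],[0,0,0]],[[0,0,0],[0,0,0]],[[0,0,0],[0,0,0]],[[0,0,0],[0,0,0]]])

```text
clock: 10.3
tool_pos: [0.4968, -0.0705, 0.0688]
eef_rot: [-0.062, 0.998, -0.0, 0.0]
contact_force: [4.3, 1.1, -9.3]
opening: 0.246
finger_force: 30.0
```

Emit:
step_arm(increments=[[[0,0,0],[0,0,0]],[[0,0,0],[0,0,0]],[[0,0,0],[0,0,0]],[[0,0,0],[0,0,0]],[[0,0,0],[0,0,0]],[[0,0,0],[0,0,0]],[[0,0,0],[0,0,0]],[[0,0,0],[0,0,0]],[[0,0,0],[0,0,0]],[[0,0,0],[0,0,0]]], fingers=0.3, grip_force=10)

```text
clock: 11.3
tool_pos: [0.4964, -0.0706, 0.0686]
eef_rot: [-0.062, 0.998, 0.0, -0.0]
contact_force: [-0.6, -0.2, -0.6]
opening: 0.302
finger_force: 0.0
```

```bash
python3 look.py
```

```text
11.3 [ 0.49644499 -0.07056122  0.06862234] [-0.61946102 -0.19596528 -0.58822448] 0.30188438574133813 0.0
2240 [257.71339286 242.84776786] [ 0.49316474 -0.07082876  0.09422977] [0.0802746  0.09391146 0.11026614]
```

The knob top reads about 8 mm above home, so the pin is riding on the plate by its own spring. Now I push it along with the loose fingers in small steps.

Emit:
step_arm(increments=[[[0.01,-0.05,0],[0,0,0]],[[0.01,-0.05,0],[0,0,0]],[[0.01,-0.05,0],[0,0,0]],[[0.01,-0.05,0],[0,0,0]],[[0,-0.05,0],[0,0,0]],[[0,-0.05,0],[0,0,0]],[[0,0,0],[0,0,0]],[[0,0,0],[0,0,0]],[[0,0,0],[0,0,0]],[[0,0,0],[0,0,0]]])

```text
clock: 12.35
tool_pos: [0.4968, -0.0724, 0.0686]
eef_rot: [-0.063, 0.998, 0.001, 0.0]
contact_force: [-0.5, 4.9, 0.2]
opening: 0.303
finger_force: 2.7
```

```bash
python3 look.py
```

```text
12.35 [ 0.4968153  -0.07239709  0.06861761] [-0.45739125  4.93098562  0.16092958] 0.3027201446877064 2.6792357861995697
2205 [259.67664399 242.65351474] [ 0.49330031 -0.0715488   0.09417878] [0.08021104 0.09387418 0.10997108]
```

Emit:
step_arm(increments=[[[0.01,-0.05,0],[0,0,0]],[[0,-0.05,0],[0,0,0]],[[0.01,-0.05,0],[0,0,0]],[[0,0,0],[0,0,0]],[[0,0,0],[0,0,0]],[[0,0,0],[0,0,0]],[[0,0,0],[0,0,0]],[[0,0,0],[0,0,0]],[[0,0,0],[0,0,0]],[[0,0,0],[0,0,0]]])

```text
clock: 13.4
tool_pos: [0.4969, -0.0727, 0.0686]
eef_rot: [-0.063, 0.998, 0.001, 0.0]
contact_force: [-1.9, 8.1, 0.1]
opening: 0.299
finger_force: 3.8
```

```bash
python3 look.py
```

```text
13.4 [ 0.49687359 -0.07267397  0.06859565] [-1.91408632  8.12696689  0.09626259] 0.29939895056927995 3.848447799682617
2205 [259.78548753 242.66394558] [ 0.4933272  -0.0717844   0.09420341] [0.08023748 0.09388994 0.11027972]
```

Emit:
step_arm(increments=[[[0,-0.04,0],[0,0,0]],[[0.01,-0.04,0],[0,0,0]],[[0,-0.04,0],[0,0,0]],[[0,0,0],[0,0,0]],[[0,0,0],[0,0,0]],[[0,0,0],[0,0,0]],[[0,0,0],[0,0,0]],[[0,0,0],[0,0,0]],[[0,0,0],[0,0,0]],[[0,0,0],[0,0,0]]])

```text
clock: 14.45
tool_pos: [0.4969, -0.0728, 0.0686]
eef_rot: [-0.064, 0.998, 0.002, 0.0]
contact_force: [-1.7, 9.1, -0.4]
opening: 0.3
finger_force: 4.8
```

```bash
python3 look.py
```

```text
14.45 [ 0.49690968 -0.07283773  0.06856376] [-1.72503135  9.09905304 -0.42095289] 0.3000664762750341 4.78958934545517
2193 [260.02827177 242.64067487] [ 0.49333075 -0.07186909  0.0942056 ] [0.07993123 0.09390712 0.11019603]
```

Emit:
step_arm(increments=[[[0,-0.04,0],[0,0,0]],[[0.01,-0.04,0],[0,0,0]],[[0,-0.04,0],[0,0,0]],[[0,0,0],[0,0,0]],[[0,0,0],[0,0,0]],[[0,0,0],[0,0,0]],[[0,0,0],[0,0,0]],[[0,0,0],[0,0,0]],[[0,0,0],[0,0,0]],[[0,0,0],[0,0,0]]])

```text
clock: 15.5
tool_pos: [0.4969, -0.0746, 0.0684]
eef_rot: [-0.063, 0.998, 0.002, -0.0]
contact_force: [-2.1, 8.1, -1.1]
opening: 0.302
finger_force: 4.3
```

```bash
python3 look.py
```

```text
15.5 [ 0.4969312  -0.07463227  0.06841067] [-2.09263346  8.12470379 -1.0734635 ] 0.30234319832464307 4.256989359855652
2205 [259.89569161 243.0031746 ] [ 0.49348649 -0.07369047  0.09424919] [0.08025099 0.09366382 0.11035945]
```

It broke loose and slid 1.8 mm, still riding. Continuing.

Emit:
step_arm(increments=[[[0,-0.03,0],[0,0,0]],[[0.01,-0.03,0],[0,0,0]],[[0,-0.03,0],[0,0,0]],[[0,0,0],[0,0,0]],[[0,0,0],[0,0,0]],[[0,0,0],[0,0,0]],[[0,0,0],[0,0,0]],[[0,0,0],[0,0,0]],[[0,0,0],[0,0,0]],[[0,0,0],[0,0,0]]])

```text
clock: 16.55
tool_pos: [0.4974, -0.0784, 0.0686]
eef_rot: [-0.062, 0.998, -0.0, -0.0]
contact_force: [-0.1, 1.1, -1.1]
opening: 0.299
finger_force: 0.0
```

```bash
python3 look.py
```

```text
16.55 [ 0.49735413 -0.07841238  0.06864741] [-0.13529402  1.09375591 -1.09223058] 0.29893221883432913 0.0
1876 [260.96908316 240.91257996] [ 0.49421563 -0.07652798  0.09107707] [0.07875493 0.08605805 0.11094008]
```

The pin snapped home: the knob top is at 86.1 mm and no force remains. I open and lift away.

Emit:
step_arm(increments=[[[0,0,0],[0,0,0]],[[0,0.05,0],[0,0,0]],[[0,0.05,0],[0,0,0]],[[0,0,0],[0,0,0]],[[0,0,0.5],[0,0,0]],[[0,0,1],[0,0,0]],[[0,0,2],[0,0,0]],[[0,0,3],[0,0,0]],[[0,0,4],[0,0,0]],[[0,0,4],[0,0,0]]], fingers=0.6)

```text
clock: 17.6
tool_pos: [0.4968, -0.0772, 0.2157]
eef_rot: [-0.062, 0.998, 0.0, -0.0]
contact_force: [1.0, -0.8, -0.3]
opening: 0.602
finger_force: 0.0
```

```bash
python3 look.py pics/w3.png; python3 - <<'E'
from h import *
c=load("wrist");P=cloud(c);g=c['p'].mean(2)
k=(np.hypot(P[...,0]-.497,P[...,1]+.0765)<.022)&(abs(P[...,2]-.088)<.012)&(g<80)
z=P[k][:,2];K=ray(c,*np.argwhere(k).mean(0)[::-1],.086);v=K[:2]-[.6125,-.0574]
print(k.sum(),np.percentile(z,[25,50,75]),K,(np.arctan2(v[1],v[0])-np.radians(146.4))%(2*np.pi))
E
```

```text
17.6 [ 0.49675864 -0.07724197  0.21572398] [ 0.96656228 -0.82856859 -0.32707603] 0.6016974289495249 0.0
359 [259.52924791 177.8718663 ] [ 0.49640658 -0.07459982  0.08445874] [0.07922412 0.0856846  0.08672024]
333 [0.08503556 0.08576351 0.08629619] [ 0.49638264 -0.07462047  0.086     ] 0.7336598437627773
```

View pics/w3.png

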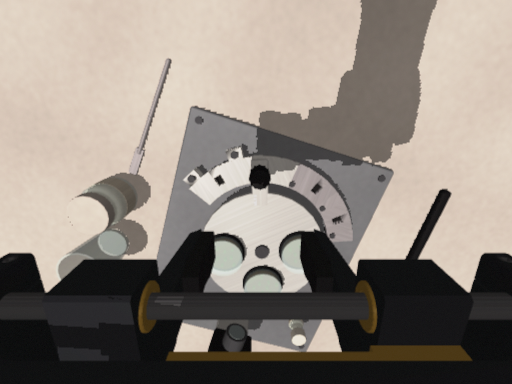

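The knob, at (260,177), stands over the next slot at about 0.735 rad. Its top is 85.8 mm high, so the pin is home, and the gripper is clear of everything.

```bash
python3 -c "
from plant import r
print(r.finish_job())"
```

```text
the job is handed in; nothing more can be done
None
```

The turntable is locked in the next slot at about 0.735 rad counterclockwise, with the pin fully home (knob top measured at 85.8 mm), the knob released and the job handed in at about 17.6 s; the hand-in gave no verdict.

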